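# Raise the counterweighted guard bar over the charger

### The job

Two identical stands on the bench each carry a counterweighted guard bar, and a small white wall charger stands under one of them. With a fingertip under the free end of that bar, push it gently up past its balance point so that it swings over and stays raised by itself, then move clear. Push on the bar and not on its counterweight, grasp nothing, do not shift the charger or the things standing about, and leave the other bar down.

Things in the scene. Friction and masses are not known exactly. Their poses are not given: they have to be found in the camera images.
- loaded_stand: The charger-holding guard stand, fixed to the bench: aluminium base plate 235 x 90 x 8 mm (its x from -195 to +40 mm) with two grey cheeks 132 mm tall at its back. Origin: bench level, right under the hinge axis. Its -x axis points along the base plate and the lowered bar, roughly towards the robot; its y is the hinge axis, z up.
- loaded_hinge (a point): Hinge axis of the bar to raise, mid-width between the cheeks, 120 mm above the bench. Its axes are those of the stand.
- loaded_nose (a point): Axis centre of the round rubber nose at the free end of the bar to raise: a cross roll 18 mm thick, 50 mm long along the hinge direction, 190 mm from the hinge; 120 mm above the bench when the bar is down. The bar between is flat steel, 24 mm wide and 12 mm thick, centred on the line from hinge to nose. Moves with the bar.
- loaded_bar (a joint): Angle of the bar to raise, rad: 0 = down and level, growing as it rises, 1.5 = raised against its stop. Balance is near 0.74 (0.65 to 0.83): released below, it sinks back to 0; beyond, it swings on by itself, slowly (damped, 1 to 2 s), to 1.5. Lifting it at the nose takes about 1.2 N at first, less higher up. It cannot be over-pushed: the stop is hard.
- loaded_weight: Counterweight of the bar to raise: dark steel disc 48 mm across, 30 mm thick, on a rod standing up 93 mm from the hinge, nearly at right angles to the bar, and turning with it (away from the robot as the bar rises). Origin on the hinge axis; the disc lies 45 to 75 mm along its z. Not to be pushed.
- charger_mid (a point): Centre of the small white wall charger (31 x 31 x 60 mm with its two prongs up) that stands loose on the base plate (8 mm) of its stand, under the bar, about 85 mm from the hinge towards the nose. Its top is 68 mm above the bench.
- empty_stand: The other, identical, empty guard stand, fixed to the bench: aluminium base plate 235 x 90 x 8 mm (its x from -195 to +40 mm) with two grey cheeks 132 mm tall at its back. Origin: bench level, right under the hinge axis. Its -x axis points along the base plate and the lowered bar, roughly towards the robot; its y is the hinge axis, z up.
- empty_bar (a joint): Angle of the other stand's bar, rad: 0 = down, as it must stay.
- empty_weight: Counterweight on the other stand's bar, built like the first. Origin on that hinge axis.
- cobot_foot (a point): Centre, at bench level, of the foot of another, switched-off grey robot arm that belongs to the room and stands fixed in mid-bench between the stands: foot and first joint 175 mm across, 0.30 m tall; behind them (away from the robot) its 150 mm wide body runs back 0.34 m and rises to 0.9 m; its hand hangs at the left, over 0.4 m above the bench. Cross from side to side on the robot's side of it.
- bottle: Small upright bottle with pointed cap, 27 mm across, 82 mm tall, loose, standing between the stands, nearer the robot. Origin: centre of its underside.
- cup: Dark small-parts cup, 58 mm across, 30 mm tall, loose, on the bench. Origin: centre of its underside.
- tape_roll: Roll of black tape lying flat, 62 mm across, 19 mm tall, loose, on the bench. Origin: centre of its underside.

How it is judged (in metres and radians):
On the way:
1. the bar is being pushed up by the fingers, past a fifth of its way and not yet swung over (value of joint loaded_bar between 0.3 and 1.1 rad and contact force between the fingers and loaded_bar above 0.05 N), for 0.1 s.
At the end, for the whole second after the job is handed in: The bar over the charger stands at its raised stop (over 1.4 rad) and at rest, the other bar is down (under 0.05 rad), and the charger, bottle, cup and tape roll are within 10 mm of where they stood (value of joint loaded_bar above 1.4 rad and velocity of joint loaded_bar below 0.1 rad/s and value of joint empty_bar below 0.05 rad and distance of each of charger_mid, bottle, cup, tape_roll from where it was at the start of the episode below 0.01 m); the robot touches nothing.
It fails at once if a counterweight is pushed (contact force between any of the fingers, the arm and loaded_weight above 0.5 N or contact force between any of the fingers, the arm and empty_weight above 0.5 N).
It fails at once if the other bar is raised (value of joint empty_bar above 0.15 rad).
It fails at once if the bar is pinched or struck hard (over 45 N) (contact force between the fingers and loaded_bar above 45 N).
It fails at once if the charger or a bystander is lifted, shifted or knocked (over 15 mm) (distance of any of charger_mid, bottle, cup, tape_roll from where it was at the start of the episode above 0.015 m).
It also fails if it takes over 54 s, if anything falls off the work surface, if the arm or the gripper's body presses on something with over 40 N, if the wrist force passes 120 N, or if a joint passes its speed limit or range.

### The arm

A 6-joint arm with a two-finger parallel gripper is mounted at the origin on a cart in front of the work surface, level with it; the furniture and walls round the work are solid. World frame = base frame: x ahead of the robot, y to its left, z up, the work surface at z = 0. Lengths are in m, angles in degrees, forces in N, time in s.
With the tool pointing down it reaches from about 0.375 to 0.9 m from the base axis. Payload 3.1 kg.
Tool frame: the origin (TCP) lies between the finger pads; the fingertips stand 22 mm ahead of it and the grasp point (between the pads) lies 3 mm ahead of it (bot.tip_extent is the distance from the TCP to the fingertips, in m); y points along the fingers, z is the direction in which the jaws open and shut, and the axes are right-handed (so a half turn about y gives the same grasp; the last joint's range is limited). The gripper opens to 87 mm and grips with 3 to 60 N. Pads are 19 mm wide; open, the fingers measure 117 mm over their backs; the gripper's body (75 mm by 190 mm) begins 51 mm behind the grasp point.
Start: joints at [54.803, 30.224, 82.088, -0, 67.689, -10.227], TCP at [0.264, 0.567, 0.245] pointing down, gripper open.
Joint ranges: [-176.69, 176.69], [-43.24, 126.21], [12.49, 139.97], [-82, 262], [0, 151.66], [-163.58, 163.58]. Speed limits (degrees/s): [159.86, 159.86, 180, 180, 180, 180].

### API

Orientations are given as a 3x3 rotation matrix whose columns are the frame's x, y, z axes.
In Python, from rig import bot, eyes, models gives the robot as it stands. The module is installed in compiled form; this text tells all that it offers.
- The arm moves only by the tool arm_command, never from a script. Its arguments are lists of equal length, an entry for each row: "translation": the shift along the tool's x, y, z each as a share of 0.08 m, from -1 to 1, a list of three; "rotation": the turn, a rotation vector about the tool's x, y, z each as a share of 60 degrees, from -1 to 1, a list of three; "grip": the closure, from -1 (fully open) to 1 (shut), so that 0 is half open. In form: {"translation": [[x, y, z], ...], "rotation": [[rx, ry, rz], ...], "grip": [grip, ...]}. A call has 1 to 5 rows; each row is the pose to reach, as a shift and turn from the pose commanded when the call began, along the tool's axes at that moment; what a row does not reach only later rows make up. A row lasts 1/10 s, in which the tool goes at most 50 mm and 8.59 degrees, less where a joint would pass 70% of its speed; a pose out of reach is approached as far as the arm can. A call with a number of a shift or a turn outside -1 to 1 is refused whole. A call with a gripper value outside its range is refused whole. The fingers move at their own pace and stop on an object; the grip force is fixed at half the most. Time passes only in rows, so rows that repeat a pose let the fingers close. It gives the time, the measured TCP pose, the force and the opening at its end, in the units of the state.
- bot.read_state(): the state, without advancing time (a new reading comes with each control period).
- eyes.capture(name): name is "scene" or "top"; returns a dict with "image" (480x640x3 uint8, blue, green, red), "mtx" (3x3 intrinsics, pixels), "rvec" (rotation vector, rad) and "tvec" (3), from world to camera coordinates, as OpenCV has them. Camera axes: x right, y down, z forward; pixel columns grow to the right and rows downward; lengths in m; the calibration is good to about 2 mm. A picture is of the moment at which its call begins. There is no depth.
- bot.hand_in(): hands the job in, once; it reports no verdict.
Trained networks look in the newest picture that a camera, given by its name, has taken for a name from the list of things; names that differ only in an ending like _2 or _b are one class to them, and where a whole thing is asked for, a point or a joint stands for the part that bears it (a point fixed in the world has none). Each returns a list of dicts, best first, with "conf" (0 to 1); they miss things now and then, are a little off and sometimes report something else, mostly with a low value. They report only what shows in the picture. A call takes as long as a camera call.
- models.recognise(camera, thing): "extent" ([left, top, right, bottom] as shares, 0 to 1, of the picture: columns of its width, rows of its height, round what is visible of it).
- models.spot_point(camera, thing): "point" ([column, row] as shares, 0 to 1, of the picture: columns of its width, rows of its height: a listed point, or the origin of a listed thing).
The state is a dict: "time_s": time; "joint_positions": joint angles; "qvel": joint speeds; "tau": joint torques, N m; "position": TCP position; "tcp_rot": TCP orientation; "force": force on the tool from outside, world axes, zero at the start; "moment": the same for the moment, N m; "opening": opening from 0.0 (shut) to 1.0 (fully open).
Only numpy, scipy, OpenCV 4.12 (cv2) and the standard library are available. Lean on these libraries where they do the work, as an engineer would, in place of code of your own. Each camera call takes 0.05 s, during which the arm holds its last target. There are 200 camera calls.

## Working session

There is one attempt and no reset: what is moved stays moved. The work goes in short steps, Python scripts to look and compute and a tool call to move; the robot and the scene stay as the last step left them, time stands still between calls to the robot, and variables do not carry over. Pictures are saved under pics/ and viewed, about 8 in all and at most 12, crops included, and the job is handed in when it is done.

Besides the shell and the picture viewer there is one more tool, called after ">>>" in YAML: its name, and indented under it one key for each argument. arm_command: Moves the arm, as the interface text tells. Shift numbers are shares of 0.08 m and turn numbers shares of 60 degrees, none past 1 either way. Its arguments: {"type":"object","properties":{"translation":{"type":"array"},"rotation":{"type":"array"},"grip":{"type":"array"}},"required":["translation","rotation","grip"]}

```bash
mkdir -p pics
cat > h.py <<'E'
import numpy as np, cv2
from rig import bot, eyes, models
def cap(n):
    c=eyes.capture(n); return c
def ray(c,p):
    R=cv2.Rodrigues(np.array(c["rvec"],float))[0]; t=np.array(c["tvec"],float).ravel()
    u=cv2.undistortPoints(np.array([[[p[0]*640,p[1]*480]]],float),np.array(c["mtx"],float),None).ravel()
    o=-R.T@t; d=R.T@np.r_[u,1]; return o,d/np.linalg.norm(d)
def atz(c,p,z):
    o,d=ray(c,p); return o+d*(z-o[2])/d[2]
def proj(c,P):
    return cv2.projectPoints(np.array(P,float).reshape(-1,3),np.array(c["rvec"],float),np.array(c["tvec"],float),np.array(c["mtx"],float),None)[0].reshape(-1,2)
E
python3 - <<'E'
from h import *
np.set_printoptions(precision=4,suppress=True)
s=bot.read_state(); print(s["time_s"],s["position"],s["tcp_rot"],s["opening"],bot.tip_extent)
Z=dict(loaded_stand=0,loaded_hinge=.12,loaded_nose=.12,charger_mid=.038,empty_stand=0,empty_weight=.12,loaded_weight=.12,cobot_foot=0,bottle=0,cup=0,tape_roll=0)
for n in("scene","top"):
    c=cap(n); cv2.imwrite(f"pics/{n}0.png",c["image"])
    print(n,ray(c,(.5,.5)))
    for k,z in Z.items():
        for d in models.spot_point(n,k)[:2]:
            p=d["point"]; print(k,round(d["conf"],2),np.round([p[0]*640,p[1]*480],0),atz(c,p,z)[:2])
E
```

```text
0.0 [0.2634 0.566  0.2436] [[ 0.9065 -0.0012  0.4221]
 [-0.4221 -0.0018  0.9065]
 [-0.0004 -1.     -0.0022]] 0.999487690652351 0.022
scene (array([ 0.5251, -0.6086,  0.83  ]), array([ 0.0639,  0.6434, -0.7629]))
loaded_stand 0.69 [419. 374.] [ 0.7354 -0.235 ]
loaded_hinge 0.79 [427. 338.] [ 0.7311 -0.2308]
loaded_nose 0.55 [309. 329.] [ 0.5472 -0.193 ]
charger_mid 0.72 [367. 354.] [ 0.6441 -0.2063]
empty_weight 0.82 [386. 143.] [0.7576 0.2518]
bottle 0.53 [255. 273.] [0.4536 0.0175]
cup 0.73 [367. 357.] [ 0.6496 -0.193 ]
cup 0.56 [244. 191.] [0.4326 0.26  ]
tape_roll 0.71 [242. 401.] [ 0.4254 -0.2497]
top (array([0.4638, 0.0164, 1.4251]), array([ 0.1093, -0.0242, -0.9937]))
loaded_stand 0.69 [402. 198.] [ 0.7305 -0.2379]
loaded_hinge 0.93 [410. 186.] [ 0.7394 -0.2374]
loaded_nose 0.68 [396. 266.] [ 0.543  -0.1982]
charger_mid 0.62 [393. 228.] [ 0.6467 -0.2061]
empty_stand 0.71 [410. 314.] [ 0.4237 -0.2519]
empty_stand 0.6 [220. 189.] [0.7599 0.2471]
empty_weight 0.8 [212. 176.] [0.7656 0.2461]
loaded_weight 0.58 [411. 188.] [ 0.7337 -0.2391]
loaded_weight 0.36 [396. 264.] [ 0.5476 -0.1983]
bottle 0.49 [304. 299.] [0.4649 0.0256]
cup 0.8 [210. 316.] [0.4241 0.2685]
tape_roll 0.8 [412. 316.] [ 0.4205 -0.2564]
```

View pics/scene0.png

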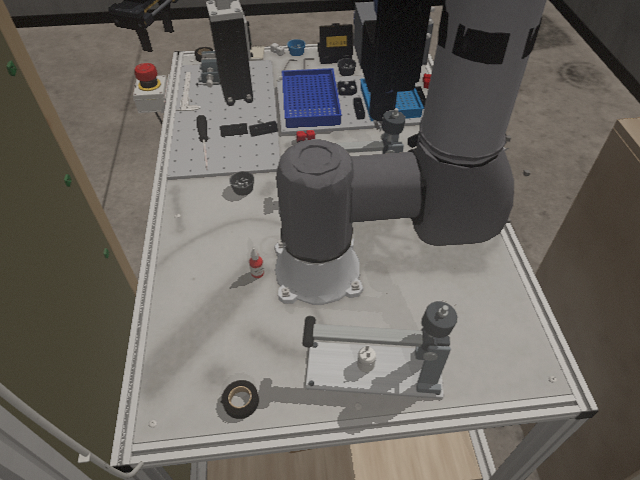

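View pics/top0.png

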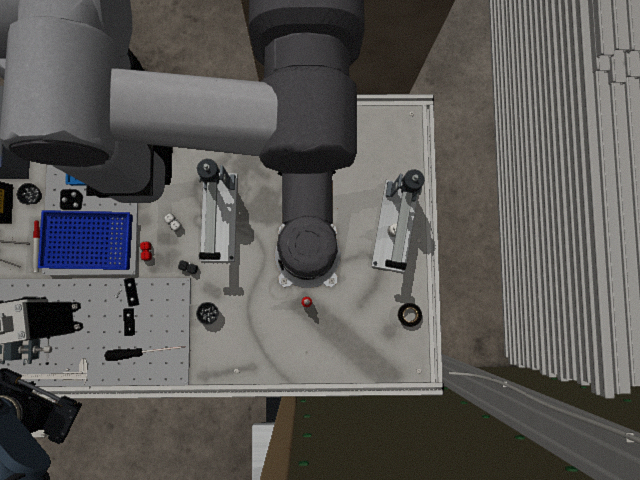

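The charger stands under the right-hand bar (scene image, about 367,357). Its nose is at (309,329) in scene and (396,266) in top. The bottle (255,273), tape (241,400) and cup (242,183) are clear of it. Next I triangulate and plan.

```bash
cat >> h.py <<'E'
from scipy.spatial.transform import Rotation as Ro
np.set_printoptions(precision=4,suppress=True)
TH=35
def goalR(az,tilt):
    a,t=np.radians([az,tilt]); y=np.array([np.cos(a)*np.cos(t),np.sin(a)*np.cos(t),-np.sin(t)])
    z=np.array([-np.sin(a),np.cos(a),0]); return np.c_[np.cross(y,z),y,z]
def rel(p,R,p1,R1):
    R=np.array(R); return (R.T@(np.array(p1)-p))/.08, Ro.from_matrix(R.T@R1).as_rotvec(degrees=True)/60
E
python3 - <<'E'
from h import *
cs={n:cap(n) for n in("scene","top")}
def tri(k):
    A=np.zeros((3,3));b=np.zeros(3)
    for n,c in cs.items():
        o,d=ray(c,models.spot_point(n,k)[0]["point"]); M=np.eye(3)-np.outer(d,d); A+=M;b+=M@o
    return np.linalg.solve(A,b)
for k in("loaded_hinge","loaded_nose","charger_mid","tape_roll"): print(k,tri(k))
c=cs["top"]
print("foot",atz(c,(307/640,245/480),.3),atz(c,(307/640,275/480),.3),"bottle",atz(c,(307/640,301/480),.082))
# geometry check: nose ends & bar drawn on both
h=np.array([.735,-.235,.12]);n=np.array([.546,-.196,.12]);u=(n-h)/np.linalg.norm(n-h);v=np.array([-u[1],u[0],0])
n=h+u*.19
ims=[]
for m,c in cs.items():
    im=c["image"].copy()
    for p in proj(c,[h,n,n+v*.025,n-v*.025]): cv2.circle(im,tuple(int(round(q)) for q in p),1,(0,0,255),-1)
    x,y=(280,270) if m=="scene" else (340,150)
    ims.append(cv2.resize(im[y:y+150,x:x+180],None,fx=2.2,fy=2.2,interpolation=cv2.INTER_CUBIC))
cv2.imwrite("pics/chk.png",np.hstack(ims))
s=bot.read_state();print(np.degrees(np.arctan2(-u[1],-u[0])),n)
for P in([.30,.48,.25],[.34,.4,.25],[.38,0,.25]): print(rel(s["position"],s["tcp_rot"],P,goalR(-15,80)))
E
```

```text
loaded_hinge [ 0.7331 -0.231   0.115 ]
loaded_nose [ 0.5469 -0.1991  0.1219]Traceback (most recent call last):
  File "<stdin>", line 8, in <module>
  File "<stdin>", line 6, in tri
IndexError: list index out of range
```

Run:
```python
from h import *
cs={n:cap(n) for n in("scene","top")}
c=cs["top"]
print("foot",atz(c,(307/640,245/480),.3),atz(c,(307/640,275/480),.3),"bottle",atz(c,(307/640,301/480),.082))
h=np.array([.734,-.234,.12]);n=np.array([.546,-.197,.12]);u=(n-h)/np.linalg.norm(n-h);v=np.array([-u[1],u[0],0])
n=h+u*.19
ims=[]
for m,c in cs.items():
    im=c["image"].copy()
    x,y=(280,270) if m=="scene" else (340,150)
    im=cv2.resize(im[y:y+150,x:x+180],None,fx=2.2,fy=2.2,interpolation=cv2.INTER_CUBIC)
    for p in proj(c,[h,n,n+v*.025,n-v*.025]): cv2.circle(im,tuple(int(q) for q in (p-[x,y]+.5)*2.2),2,(0,0,255),-1)
    ims.append(im)
cv2.imwrite("pics/chk.png",np.hstack(ims))
s=bot.read_state();print(np.degrees(np.arctan2(-u[1],-u[0])),n)
for P in([.30,.48,.25],[.34,.4,.25],[.38,0,.25]): print(*rel(s["position"],s["tcp_rot"],P,goalR(-15,80)))
```

```text
foot [0.5773 0.0163 0.3   ] [0.5148 0.0167 0.3   ] bottle [0.4608 0.0172 0.082 ]
-11.133999210646994 [ 0.5476 -0.1973  0.12  ]
[ 0.867  -0.0684 -0.7902] [ 0.0145 -0.1657 -0.1662]
[ 1.7424 -0.0684 -1.4857] [ 0.0145 -0.1657 -0.1662]
[ 4.3063 -0.0684 -5.8073] [ 0.0145 -0.1657 -0.1662]
```

View pics/chk.png

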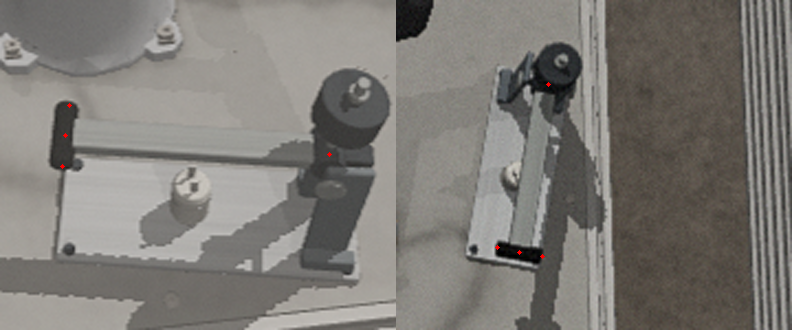

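The overlay matches in both views: red dots on the hinge and on both nose ends. Now I move across on the robot's side of the cobot foot with the gripper closed.

>>> arm_command:
  translation:
    - [0.33, 0, -0.33]
    - [0.67, 0, -0.67]
    - [1, 0, -1]
    - [1, 0, -1]
  rotation:
    - [0, 0, 0]
    - [0, 0, 0]
    - [0, 0, 0]
    - [0, 0, 0]
  grip: [1, 1, 1, 1]

```text
time_s: 2.1
position: [0.3031, 0.4566, 0.2444]
tcp_rot: [[0.905, -0.001, 0.425], [-0.425, -0.003, 0.905], [0.0, -1.0, -0.003]]
force: [-0.7, 0.1, 0.3]
opening: 0.723
```

>>> arm_command:
  translation:
    - [0.33, 0, -0.33]
    - [0.67, 0, -0.67]
    - [1, 0, -1]
    - [1, 0, -1]
  rotation:
    - [0, 0, 0]
    - [0, 0, 0]
    - [0, 0, 0]
    - [0, 0, 0]
  grip: [1, 1, 1, 1]

```text
time_s: 2.5
position: [0.3422, 0.3515, 0.2446]
tcp_rot: [[0.905, -0.0, 0.426], [-0.426, -0.001, 0.905], [0.0, -1.0, -0.001]]
force: [-0.1, 0.1, 0.1]
opening: 0.359
```

>>> arm_command:
  translation:
    - [0.33, 0, -0.33]
    - [0.67, 0, -0.67]
    - [1, 0, -1]
    - [1, 0, -1]
  rotation:
    - [0, 0, 0]
    - [0, 0, 0]
    - [0, 0, 0]
    - [0, 0, 0]
  grip: [1, 1, 1, 1]

```text
time_s: 2.9
position: [0.3818, 0.2459, 0.2448]
tcp_rot: [[0.905, 0.001, 0.426], [-0.426, -0.0, 0.905], [0.001, -1.0, 0.0]]
force: [0.3, -0.0, 0.2]
opening: 0.029
```

>>> arm_command:
  translation:
    - [0.15, 0, -0.33]
    - [0.3, 0, -0.67]
    - [0.46, 0, -1]
    - [0.46, 0, -1]
  rotation:
    - [0, 0, 0]
    - [0, 0, 0]
    - [0, 0, 0]
    - [0, 0, 0]
  grip: [1, 1, 1, 1]

```text
time_s: 3.3
position: [0.3798, 0.159, 0.2447]
tcp_rot: [[0.905, 0.0, 0.424], [-0.424, 0.0, 0.905], [0.0, -1.0, 0.0]]
force: [-0.7, -0.3, 0.3]
opening: 0.006
```

>>> arm_command:
  translation:
    - [0.15, 0, -0.33]
    - [0.3, 0, -0.67]
    - [0.46, 0, -1]
    - [0.46, 0, -1]
  rotation:
    - [0, 0, 0]
    - [0, 0, 0]
    - [0, 0, 0]
    - [0, 0, 0]
  grip: [1, 1, 1, 1]

```text
time_s: 3.7
position: [0.3805, 0.071, 0.2449]
tcp_rot: [[0.905, 0.002, 0.425], [-0.425, 0.0, 0.905], [0.002, -1.0, 0.001]]
force: [0.3, -0.8, 0.5]
opening: 0.003
```

>>> arm_command:
  translation:
    - [0.15, 0, -0.33]
    - [0.3, 0, -0.67]
    - [0.46, 0, -1]
    - [0.46, 0, -1]
  rotation:
    - [0, 0, 0]
    - [0, 0, 0]
    - [0, 0, 0]
    - [0, 0, 0]
  grip: [1, 1, 1, 1]

```text
time_s: 4.1
position: [0.3807, -0.0174, 0.2449]
tcp_rot: [[0.905, 0.003, 0.425], [-0.425, -0.001, 0.905], [0.003, -1.0, 0.001]]
force: [0.1, 1.3, 0.2]
opening: 0.006
```

>>> arm_command:
  translation:
    - [0.15, 0, -0.33]
    - [0.3, 0, -0.67]
    - [0.46, 0, -1]
    - [0.46, 0, -1]
  rotation:
    - [0, 0, 0]
    - [0, 0, 0]
    - [0, 0, 0]
    - [0, 0, 0]
  grip: [1, 1, 1, 1]

```text
time_s: 4.5
position: [0.3806, -0.1057, 0.2449]
tcp_rot: [[0.906, 0.003, 0.424], [-0.424, -0.001, 0.906], [0.003, -1.0, 0.0]]
force: [-0.0, 0.3, -0.9]
opening: 0.002
```

```bash
cat >> h.py <<'E'
N=np.array([.5476,-.1973,.12]); AZ=-11.1; H=np.array([.734,-.234,.12])
a=np.radians(AZ); RR=np.array([np.cos(a),np.sin(a),0])
def tcp(gap,th=0,back=0,tilt=TH):
    t=np.radians(tilt); R=goalR(AZ,tilt); nrm=RR*np.sin(t)+np.array([0,0,np.cos(t)])
    n=H+.19*(-RR*np.cos(th)+np.array([0,0,np.sin(th)]))
    return n-nrm*(.0185+gap)-R[:,1]*.007-RR*back, R
E
python3 - <<'E'
from h import *
s=bot.read_state()
p,R=tcp(.02,0,.075);print(p,s["joint_positions"])
print(*rel(s["position"],s["tcp_rot"],p+[0,0,.1],R))
E
```

```text
[ 0.4467 -0.1776  0.0925] [-31.8613  12.3227 113.1597   0.0369  54.3432 -96.7855]
[ 1.1267  0.6589 -0.4642] [ 0.1121 -0.2149 -0.909 ]
```

>>> arm_command:
  translation:
    - [0.2, 0.1, -0.1]
    - [0.4, 0.25, -0.2]
    - [0.6, 0.4, -0.3]
    - [0.8, 0.5, -0.4]
    - [1, 0.65, -0.46]
  rotation:
    - [0.01, -0.03, -0.13]
    - [0.03, -0.06, -0.26]
    - [0.05, -0.09, -0.39]
    - [0.06, -0.12, -0.52]
    - [0.08, -0.15, -0.64]
  grip: [1, 1, 1, 1, 1]

```text
time_s: 5.0
position: [0.4352, -0.1487, 0.213]
tcp_rot: [[0.843, 0.451, 0.292], [-0.287, -0.081, 0.954], [0.454, -0.889, 0.061]]
force: [0.5, 0.2, 0.4]
opening: 0.004
```

Run:
```python
from h import *
s=bot.read_state()
p,R=tcp(.02,0,.075);print(s["position"],s["joint_positions"])
print(*rel(s["position"],s["tcp_rot"],p+[0,0,.06],R))
```

```text
[ 0.4352 -0.1487  0.213 ] [ -41.7648   15.3327  125.7148   43.2327   20.5078 -152.3355]
[-0.1188  0.7659 -0.3503] [ 0.0208 -0.1139 -0.4621]
```

j6 is nearing its limit and j5 is going towards zero, so this tilt passes near the wrist singularity. I fit a quick kinematic model to choose a reachable tilt.

```bash
cat > k.py <<'E'
from h import *
from scipy.optimize import least_squares
def rot(ax,d): return Ro.from_euler(ax,d,degrees=True).as_matrix()
def fk(q,m,s4=1,s6=1):
    a,z0,L2,e,L3,d1,d2,L=m
    R=rot('z',q[0]); p=R@[a,d1,z0]; R=R@rot('y',q[1]); p=p+R@[0,0,L2]
    R=R@rot('y',q[2]); p=p+R@[e,0,L3]; R=R@rot('z',s4*q[3])@rot('y',q[4]); p=p+R@[0,d2,L]; R=R@rot('z',s6*q[5])
    return p,R
D=[([54.803,30.224,82.088,0,67.689,-10.227],[.264,.567,.245]),
 ([-31.8613,12.3227,113.1597,.0369,54.3432,-96.7855],[.3806,-.1057,.2449]),
 ([-41.7648,15.3327,125.7148,43.2327,20.5078,-152.3355],[.4352,-.1487,.213])]
E
python3 - <<'E'
from k import *
s=bot.read_state()
for s4 in(1,-1):
  for s6 in(1,-1):
    R=fk(D[2][0],[0]*8,s4,s6)[1]; R0=fk(D[0][0],[0]*8,s4,s6)[1]
    T=R0.T@np.array([[.9065,0,.4221],[-.4221,0,.9065],[0,-1,0]])
    print(s4,s6,np.abs(R@T-s["tcp_rot"]).max(),T.round(2).tolist())
    f=lambda m:np.r_[np.concatenate([fk(q,m,s4,s6)[0]-p for q,p in D])*1000,(m-[0,.2,.4,0,.35,.05,.05,.25])*.3]
    r=least_squares(f,[0,.2,.4,0,.35,.05,.05,.25]); print(r.x,np.abs(r.fun[:9]).max())
E
```

```text
1 1 4.327796455594335e-05 [[-0.0, -0.0, -1.0], [-1.0, -0.0, 0.0], [-0.0, 1.0, -0.0]]
[-0.0019  0.2771  0.5881  0.1149  0.3946  0.1101  0.0009  0.2841] 0.04078100403109852
1 -1 1.1419090519578297 [[-0.35, -0.0, -0.94], [-0.94, 0.0, 0.35], [-0.0, 1.0, -0.0]]
[-0.0019  0.2771  0.5881  0.1149  0.3946  0.1101  0.0009  0.2841] 0.04078100403109852
-1 1 1.125861514770556 [[-0.0, -0.0, -1.0], [-1.0, -0.0, 0.0], [-0.0, 1.0, -0.0]]
[-0.1239 -0.4119  0.7322 -0.0832  0.3667  0.2847 -0.1736 -0.0865] 0.003245180780209189
-1 -1 1.6086866481175925 [[-0.35, -0.0, -0.94], [-0.94, 0.0, 0.35], [-0.0, 1.0, -0.0]]
[-0.1239 -0.4119  0.7322 -0.0832  0.3667  0.2847 -0.1736 -0.0865] 0.003245180780209189
```

```bash
cat >> k.py <<'E'
M=[-.0019,.2771,.5881,.1149,.3946,.1101,.0009,.2841]; T=np.array([[0,0,-1],[-1,0,0],[0,1.,0]])
LO=np.array([-176.69,-43.24,12.49,-82,0,-163.58]);HI=np.array([176.69,126.21,139.97,262,151.66,163.58])
def ik(p,R,q0):
    def f(q):
        a,b=fk(q,M); return np.r_[(a-p)*10,Ro.from_matrix((b@T).T@R).as_rotvec()]
    r=least_squares(f,np.clip(q0,LO+.1,HI-.1),bounds=(LO,HI),x_scale=30); return r.x,np.abs(r.fun).max()
E
python3 - <<'E'
from k import *
for tilt in(35,50,60):
  for flip in(0,1):
    for q0 in([-35,20,115,20,30,-110],[-35,20,115,-20,30,70],[-35,20,115,160,30,-90],[-35,20,115,160,30,90]):
      q=np.array(q0,float);out=[];bad=0
      for g,th,b in((.02,0,.075),(.02,0,0),(0,0,0),(0,.4,0),(0,.8,0),(0,1,0)):
        p,R=tcp(g,th,b,tilt); 
        if flip: R=R@np.diag([-1,1,-1])
        q,e=ik(p,R,q); bad=max(bad,e); out.append(q.round(0).astype(int).tolist())
      if bad<.003: print(tilt,flip,out)
E
```

```text
50 1 [[-50, 42, 138, 141, 40, -91], [-42, 40, 127, 138, 29, -76], [-41, 38, 125, 133, 26, -70], [-40, 27, 120, 102, 18, -35], [-37, 22, 111, 61, 19, 10], [-36, 22, 106, 47, 21, 25]]
50 1 [[-50, 42, 138, 141, 40, -91], [-42, 40, 127, 138, 29, -76], [-41, 38, 125, 133, 26, -70], [-40, 27, 120, 102, 18, -35], [-37, 22, 111, 61, 19, 10], [-36, 22, 106, 47, 21, 25]]
50 1 [[-50, 42, 138, 141, 40, -91], [-42, 40, 127, 138, 29, -76], [-41, 38, 125, 133, 26, -70], [-40, 27, 120, 102, 18, -35], [-37, 22, 111, 61, 19, 10], [-36, 22, 106, 47, 21, 25]]
50 1 [[-50, 42, 138, 141, 40, -91], [-42, 40, 127, 138, 29, -76], [-41, 38, 125, 133, 26, -70], [-40, 27, 120, 102, 18, -35], [-37, 22, 111, 61, 19, 10], [-36, 22, 106, 47, 21, 25]]
60 1 [[-46, 34, 132, 123, 20, -66], [-39, 35, 121, 102, 14, -37], [-38, 34, 118, 88, 13, -22], [-37, 25, 113, 43, 19, 25], [-35, 22, 104, 25, 29, 46], [-34, 22, 99, 21, 33, 53]]
60 1 [[-46, 34, 132, 123, 20, -66], [-39, 35, 121, 102, 14, -37], [-38, 34, 118, 88, 13, -22], [-37, 25, 113, 43, 19, 25], [-35, 22, 104, 25, 29, 46], [-34, 22, 99, 21, 33, 53]]
60 1 [[-46, 34, 132, 123, 20, -66], [-39, 35, 121, 102, 14, -37], [-38, 34, 118, 88, 13, -22], [-37, 25, 113, 43, 19, 25], [-35, 22, 104, 25, 29, 46], [-34, 22, 99, 21, 33, 53]]
60 1 [[-46, 34, 132, 123, 20, -66], [-39, 35, 121, 102, 14, -37], [-38, 34, 118, 88, 13, -22], [-37, 25, 113, 43, 19, 25], [-35, 22, 104, 25, 29, 46], [-34, 22, 99, 21, 33, 53]]
```

Coming at the bar along its own line is kinematically strained. I'll check a nearly level finger coming in from the right, across the bar.

```bash
cat >> k.py <<'E'
def side(az,tilt,gap,th=0,back=0,r=.162,over=.012,flip=0):
    R=goalR(az,tilt); nrm=R[:,0] if R[2,0]>0 else -R[:,0]
    c=H+r*(-RR*np.cos(th)+np.array([0,0,np.sin(th)]))
    yh=R[:,1]*[1,1,0]
    p=c-nrm*(.0155+gap)-R[:,1]*(.022-over)-yh*back
    return p,(R@np.diag([-1,1,-1]) if flip else R)
def wrist(p,R): return p-R[:,1]*.284
E
python3 - <<'E'
from k import *
s=bot.read_state()
for az in(35,50,65,80):
 for tilt in(15,25):
  for flip in(0,1):
    seen=set()
    for q0 in([-35,20,115,20,60,-100],[-35,20,115,-60,60,70],[-35,40,95,90,90,-90],[-60,40,95,90,90,90],[-60,40,95,200,90,0],[-60,40,95,-70,90,0]):
      q=np.array(q0,float);out=[];bad=0
      for g,th,b in((.02,0,.09),(.02,0,0),(0,.4,0),(0,1,0)):
        p,R=side(az,tilt,g,th,b,flip=flip)
        q,e=ik(p,R,q); bad=max(bad,e); out.append(q.round(0).astype(int).tolist())
      if bad<.003 and str(out) not in seen: seen.add(str(out)); print(az,tilt,flip,out,p.round(3),wrist(p,R).round(2))
E
```

```text
35 15 0 [[-71, 60, 107, 71, 79, 103], [-61, 60, 107, 81, 77, 104], [-59, 50, 107, 80, 78, 113], [-54, 44, 99, 82, 78, 128]] [ 0.637 -0.225  0.244] [ 0.41 -0.38  0.32]
35 15 1 [[-71, 60, 107, 71, 79, -77], [-61, 60, 107, 81, 77, -76], [-59, 50, 107, 80, 78, -67], [-54, 44, 99, 82, 78, -52]] [ 0.637 -0.225  0.244] [ 0.41 -0.38  0.32]
35 25 0 [[-69, 54, 109, 69, 70, 108], [-59, 54, 108, 78, 68, 110], [-57, 45, 107, 76, 69, 121], [-53, 39, 98, 74, 70, 136]] [ 0.635 -0.226  0.246] [ 0.42 -0.37  0.37]
35 25 1 [[-69, 54, 109, 69, 70, -72], [-59, 54, 108, 78, 68, -70], [-57, 45, 107, 76, 69, -59], [-53, 39, 98, 74, 70, -44]] [ 0.635 -0.226  0.246] [ 0.42 -0.37  0.37]
50 15 0 [[-67, 61, 93, 60, 88, 113], [-59, 60, 96, 67, 84, 113], [-57, 52, 96, 67, 86, 121], [-53, 47, 88, 70, 89, 133]] [ 0.639 -0.228  0.244] [ 0.46 -0.44  0.32]
50 15 1 [[-67, 61, 93, 60, 88, -67], [-59, 60, 96, 67, 84, -67], [-57, 52, 96, 67, 86, -59], [-53, 47, 88, 70, 89, -47]] [ 0.639 -0.228  0.244] [ 0.46 -0.44  0.32]
50 25 0 [[-65, 55, 95, 56, 80, 117], [-58, 55, 97, 63, 76, 117], [-56, 47, 96, 62, 79, 126], [-52, 43, 8
[... 851 characters left out ...]
31  0.246] [ 0.53 -0.46  0.37]
80 15 0 [[-57, 67, 64, 45, 111, 124], [-52, 64, 73, 48, 104, 121], [-51, 58, 73, 50, 108, 127], [-48, 56, 64, 56, 113, 138]] [ 0.646 -0.231  0.244] [ 0.6  -0.5   0.32]
80 15 1 [[-57, 67, 64, 45, 111, -56], [-52, 64, 73, 48, 104, -59], [-51, 58, 73, 50, 108, -53], [-48, 56, 64, 56, 113, -42]] [ 0.646 -0.231  0.244] [ 0.6  -0.5   0.32]
80 25 0 [[-56, 62, 67, 40, 104, 124], [-51, 60, 75, 43, 97, 122], [-50, 53, 75, 45, 101, 128], [-47, 52, 64, 49, 108, 139]] [ 0.645 -0.233  0.246] [ 0.6  -0.49  0.37]
80 25 1 [[-56, 62, 67, 40, 104, -56], [-51, 60, 75, 43, 97, -58], [-50, 53, 75, 45, 101, -52], [-47, 52, 64, 49, 108, -41]] [ 0.645 -0.233  0.246] [ 0.6  -0.49  0.37]
```

Run:
```python
from h import *
cs={n:cap(n) for n in("scene","top")}
def plane(c,a,b):
    o,d1=ray(c,(a[0]/640,a[1]/480));_,d2=ray(c,(b[0]/640,b[1]/480)); n=np.cross(d1,d2);return o,n/np.linalg.norm(n)
o1,n1=plane(cs["scene"],(0,392),(80,457)); o2,n2=plane(cs["top"],(470,378),(630,433))
d=np.cross(n1,n2);d/=np.linalg.norm(d)
for x in(.1,.3):
    print(np.linalg.solve([n1,n2,[1,0,0]],[n1@o1,n2@o2,x]))
print(d)
im=np.hstack([cv2.resize(cs["scene"]["image"][330:480,0:200],(400,300)),cv2.resize(cs["top"]["image"][300:480,400:640],(400,300))])
cv2.imwrite("pics/r.png",im)
```

```text
[ 0.1    -0.1498 -6.1205]
[ 0.3    -0.4375  1.3037]
[-0.0269  0.0387 -0.9989]
```

View pics/r.png

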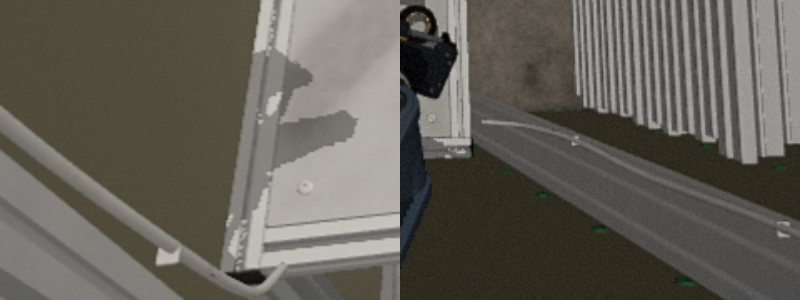

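Run:
```python
from h import *
cs={n:cap(n) for n in("scene","top")}
def tri(ps,pt):
    A=np.zeros((3,3));b=np.zeros(3);L=[]
    for n,p in(("scene",ps),("top",pt)):
        o,d=ray(cs[n],(p[0]/640,p[1]/480)); M=np.eye(3)-np.outer(d,d);A+=M;b+=M@o;L.append((o,d))
    x=np.linalg.solve(A,b);return x,[np.linalg.norm(np.cross(x-o,d)) for o,d in L]
print(tri((84,458),(505,384)));print(tri((84,458),(631,438)));print(tri((143,464),(451,373)))
for p in((450,360),(505,384),(631,438)):print([atz(cs["top"],(p[0]/640,p[1]/480),z).round(2) for z in(-.5,0,.3,.6)])
```

```text
(array([ 0.2821, -0.4029,  0.2493]), [np.float64(1.1698057596728933e-05), np.float64(1.1698057596788017e-05)])
(array([ 0.3061, -0.4944,  0.4973]), [np.float64(0.07479010847304797), np.float64(0.07479010847304796)])
(array([ 0.2786, -0.3446,  0.0305]), [np.float64(0.001811677481204111), np.float64(0.0018116774812040953)])
[array([ 0.25, -0.48, -0.5 ]), array([ 0.31, -0.35,  0.  ]), array([ 0.34, -0.27,  0.3 ]), array([ 0.37, -0.2 ,  0.6 ])]
[array([ 0.17, -0.67, -0.5 ]), array([ 0.24, -0.49,  0.  ]), array([ 0.29, -0.38,  0.3 ]), array([ 0.34, -0.28,  0.6 ])]
[array([-0.02, -1.1 , -0.5 ]), array([ 0.11, -0.81,  0.  ]), array([ 0.18, -0.64,  0.3 ]), array([ 0.26, -0.46,  0.6 ])]
```

The picture and triangulation show a solid post at about x 0.24–0.31, y below -0.38, at the bench's front-right corner. I therefore pick a more sideways approach (azimuth 75), which keeps the elbow away from it, and plan joint-space waypoints to get there.

```bash
cat >> k.py <<'E'
AZS,TI=75,25
def pts(q):
    a,z0,L2,e,L3,d1,d2,L=M
    R=rot('z',q[0]);p=R@[a,d1,z0];o=[p];R=R@rot('y',q[1]);p=p+R@[0,0,L2];o.append(p);R=R@rot('y',q[2]);o.append(p+R@[e,0,0]);o.append(p+R@[e,0,L3]);return np.array(o)
def S(gap,th=0,back=0,dz=0,r=.165,over=.012):
    p,R=side(AZS,TI,gap,th,back,r,over,1); return p+[0,0,dz],R
E
python3 - <<'E'
from k import *
s=bot.read_state(); q0=np.array(s["joint_positions"])
for nm,a in(("W",(.02,0,.07,.16)),("pre",(.02,0,.07)),("in",(.02,)),("t0",(0,)),("t.5",(0,.5)),("t1",(0,1.))):
    p,R=S(*a); q,e=ik(p,R,[-55,60,75,43,100,-57]); print(nm,p,q.round(0),round(e,4),pts(q)[[1,3],:2].round(2).tolist(), (p+R[:,1]*.022).round(3))
    if nm=="W": qW=q
pp,RR0=np.array(s["position"]),np.array(s["tcp_rot"])
for f in np.linspace(.125,1,8):
    q=q0+(qW-q0)*f; p,R=fk(q,M); R=R@T
    print(round(f,3),p,"tip",(p+R[:,1]*.022).round(3),"y",R[:,1].round(2),"REL",*rel(pp,RR0,p,R),pts(q)[1].round(2)); pp,RR0=p,R
E
```

```text
W [ 0.5494 -0.2868  0.2521] [-57.  48.  73.  45. 107. -48.] 0.0 [[0.33, -0.3], [0.48, -0.54]] [ 0.555 -0.268  0.243]
pre [ 0.5494 -0.2868  0.0921] [-57.  60.  74.  43.  98. -57.] 0.0 [[0.37, -0.37], [0.48, -0.54]] [ 0.555 -0.268  0.083]
in [ 0.5659 -0.2255  0.0921] [-53.  59.  79.  46.  93. -58.] 0.0 [[0.39, -0.33], [0.5, -0.47]] [ 0.571 -0.206  0.083]
t0 [ 0.568  -0.2173  0.1102] [-52.  57.  80.  46.  94. -57.] 0.0 [[0.39, -0.32], [0.5, -0.47]] [ 0.573 -0.198  0.101]
t.5 [ 0.5879 -0.2212  0.1893] [-51.  51.  77.  48.  99. -50.] 0.0 [[0.37, -0.29], [0.52, -0.47]] [ 0.593 -0.202  0.18 ]
t1 [ 0.6425 -0.2319  0.249 ] [-48.  50.  68.  51. 104. -41.] 0.0 [[0.38, -0.26], [0.58, -0.48]] [ 0.648 -0.213  0.24 ]
0.125 [ 0.4715 -0.1577  0.2079] tip [ 0.481 -0.156  0.188] y [ 0.45  0.06 -0.89] REL [0.3711 0.2707 0.0389] [0.1266 0.2362 0.0582] [ 0.22 -0.05  0.83]
0.25 [ 0.5021 -0.1669  0.2062] tip [ 0.512 -0.162  0.187] y [ 0.44  0.21 -0.87] REL [0.3499 0.1833 0.0622] [0.1118 0.2308 0.0829] [ 0.24 -0.09  0.82]
0.375 [ 0.5269 -0.1785  0.2081] tip [ 0.536 -0.171  0.19 ] y [ 0.43  0.35 -0.83] REL [0.322  0.0862 0.0841] [0.0912 0.2251 0.1047] [ 0.26 -0.12  0.8 ]
0.5 [ 0.5455 -0.1932  0.2131] tip [ 0.554 -0.183  0.196] y [ 0.41  0.48 -0.78] REL [ 0.2835 -0.0164  0.1012] [0.0655 0.2194 0.1219] [ 0.28 -0.16  0.78]
0.625 [ 0.5572 -0.2111  0.2207] tip [ 0.566 -0.198  0.205] y [ 0.38  0.6  -0.7 ] REL [ 0.2342 -0.1207  0.1066] [0.0355 0.2139 0.133 ] [ 0.3  -0.2   0.76]
0.75 [ 0.5618 -0.2326  0.2302] tip [ 0.569 -0.217  0.217] y [ 0.34  0.71 -0.62] REL [ 0.178  -0.2222  0.0927] [0.003  0.2089 0.1367] [ 0.31 -0.23  0.73]
0.875 [ 0.5592 -0.2578  0.2409] tip [ 0.566 -0.24   0.229] y [ 0.29  0.8  -0.52] REL [ 0.1233 -0.3163  0.054 ] [-0.0302  0.2045  0.1323] [ 0.32 -0.27  0.7 ]
1.0 [ 0.5494 -0.2868  0.2521] tip [ 0.555 -0.268  0.243] y [ 0.23  0.88 -0.42] REL [ 0.0818 -0.3984 -0.0109] [-0.0617  0.2008  0.1197] [ 0.33 -0.3   0.67]
```

Run:
```python
import k
from k import *
def dpost(q):
    P=pts(q);d=9
    for a,b in zip(P[:-1],P[1:]):
        for t in np.linspace(0,1,15):
            x=a+(b-a)*t; d=min(d,np.hypot(max(0,x[0]-.31),max(0,x[1]+.405)))
    return d
for az in(75,85,95,105):
  for ti in(25,40):
    k.AZS,k.TI=az,ti; o=[]
    q=[-55,60,75,43,100,-57]
    for a in((.02,0,.055,.14),(.02,0,.055),(.02,),(0,.5),(0,1.)):
        p,R=S(*a); q,e=ik(p,R,q); c=p-R[:,1]*.048; xm=c[0]+.095*np.sin(np.radians(az)); o.append((round(dpost(q),3),round(e,3),q.round(0).astype(int).tolist(),xm.round(3)))
    print(az,ti);[print("   ",*x) for x in o]
```

```text
75 25
    0.08 0.0 [-56, 49, 75, 45, 105, -49] 0.633
    0.08 0.0 [-56, 60, 75, 44, 97, -57] 0.633
    0.108 0.0 [-53, 59, 79, 46, 93, -58] 0.646
    0.123 0.0 [-51, 51, 77, 48, 99, -50] 0.668
    0.148 0.0 [-48, 50, 68, 51, 104, -41] 0.723
75 40
    0.103 0.0 [-53, 42, 77, 37, 96, -46] 0.636
    0.103 0.0 [-53, 53, 79, 37, 86, -54] 0.636
    0.129 0.0 [-50, 52, 82, 39, 82, -54] 0.646
    0.146 0.0 [-49, 45, 79, 40, 89, -46] 0.67
    0.17 0.0 [-46, 44, 69, 41, 96, -38] 0.724
85 25
    0.108 0.0 [-53, 52, 67, 41, 113, -50] 0.656
    0.108 0.0 [-53, 62, 67, 39, 105, -57] 0.656
    0.132 0.0 [-50, 61, 72, 41, 100, -58] 0.661
    0.145 0.0 [-49, 54, 70, 43, 106, -51] 0.681
    0.167 0.0 [-46, 53, 61, 47, 112, -42] 0.736
85 40
    0.128 0.0 [-51, 45, 69, 33, 103, -49] 0.657
    0.128 0.0 [-51, 55, 72, 32, 93, -56] 0.657
    0.149 0.0 [-48, 54, 76, 34, 89, -56] 0.661
    0.165 0.0 [-46, 47, 73, 35, 96, -49] 0.682
    0.186 0.0 [-44, 47, 62, 38, 104, -41] 0.736
95 25
    0.138 0.0 [-49, 55, 59, 38, 120, -52] 0.677
    0.138 0.0 [-49, 65, 59, 35, 112, -59] 0.677
    0.157 0.0 [-47, 63, 66, 3
[... 153 characters left out ...]
110, -53] 0.676
    0.154 0.0 [-48, 58, 65, 28, 100, -59] 0.676
    0.171 0.0 [-46, 56, 70, 29, 96, -59] 0.673
    0.185 0.0 [-44, 50, 67, 31, 103, -53] 0.691
    0.204 0.0 [-42, 50, 56, 34, 111, -45] 0.746
105 25
    0.168 0.0 [-46, 58, 51, 34, 128, -55] 0.694
    0.168 0.0 [-46, 68, 51, 30, 120, -61] 0.694
    0.184 0.0 [-44, 65, 59, 30, 114, -62] 0.681
    0.193 0.0 [-43, 58, 57, 34, 121, -57] 0.699
    0.211 0.0 [-41, 59, 45, 40, 129, -46] 0.754
105 40
    0.181 0.0 [-45, 51, 56, 26, 116, -57] 0.692
    0.181 0.0 [-45, 60, 58, 24, 106, -62] 0.692
    0.195 0.0 [-43, 58, 65, 24, 102, -63] 0.681
    0.206 0.0 [-42, 52, 62, 26, 109, -58] 0.698
    0.223 0.0 [-40, 53, 49, 30, 118, -50] 0.752
```

```bash
cat >> k.py <<'E'
AZS,TI=85,30
def S(gap,th=0,back=0,dz=0,r=.16,over=.012):
    p,R=side(AZS,TI,gap,th,back,r,over,1); return p+[0,0,dz],R
E
python3 - <<'E'
from k import *
s=bot.read_state(); q0=np.array(s["joint_positions"])
q=[-53,60,72,38,100,-57]
for a in((.028,0,.055,.14),(.028,0,.055),(.028,),(0,),(0,.5),(0,1.)):
    p,R=S(*a); q,e=ik(p,R,q); print(p,"tip",(p+R[:,1]*.022).round(3),q.round(0),round(e,4))
    if len(a)==4: qW=q
pp,R0=np.array(s["position"]),np.array(s["tcp_rot"])
for c in range(4):
  for j in range(1,6):
    f=(c*5+j)/20; q=q0+(qW-q0)*f; p,R=fk(q,M); R=R@T; p=p+np.array([-.03,-.04,.02])*np.sin(np.pi*f)
    a,b=rel(pp,R0,p,R); print(a.round(2).tolist(),b.round(2).tolist())
  pp,R0=p,R; print(p,"tip",p+R[:,1]*.022)
E
```

```text
[ 0.5702 -0.2809  0.2273] tip [ 0.572 -0.262  0.216] [-52.  51.  66.  39. 110. -50.] 0.0
[ 0.5702 -0.2809  0.0873] tip [ 0.572 -0.262  0.076] [-52.  61.  67.  37. 101. -57.] 0.0
[ 0.5743 -0.2335  0.0873] tip [ 0.576 -0.215  0.076] [-50.  59.  72.  38.  97. -58.] 0.0
[ 0.5756 -0.2195  0.1116] tip [ 0.577 -0.201  0.101] [-49.  57.  74.  39.  97. -57.] 0.0
[ 0.5948 -0.2233  0.1883] tip [ 0.596 -0.204  0.177] [-48.  52.  71.  41. 103. -51.] 0.0
[ 0.6477 -0.2337  0.2462] tip [ 0.649 -0.215  0.235] [-45.  52.  61.  44. 109. -42.] 0.0
[0.17, 0.08, -0.06] [0.05, 0.08, 0.02]
[0.33, 0.14, -0.13] [0.1, 0.17, 0.05]
[0.49, 0.2, -0.2] [0.15, 0.25, 0.08]
[0.64, 0.25, -0.26] [0.2, 0.33, 0.11]
[0.78, 0.29, -0.33] [0.24, 0.41, 0.15]
[ 0.4912 -0.1954  0.2192] tip [ 0.5007 -0.1907  0.1999]
[0.15, 0.01, -0.01] [0.04, 0.08, 0.04]
[0.3, 0.01, -0.02] [0.07, 0.16, 0.09]
[0.43, 0.02, -0.02] [0.1, 0.24, 0.14]
[0.56, 0.03, -0.03] [0.12, 0.32, 0.19]
[0.68, 0.03, -0.04] [0.14, 0.4, 0.24]
[ 0.5305 -0.2323  0.2266] tip [ 0.5384 -0.2217  0.209 ]
[0.1, -0.02, 0.04] [0.01, 0.08, 0.05]
[0.2, -0.03, 0.07] [0.02, 0.16, 0.11]
[0.28, -0.04, 0.1] [0.02, 0.23, 0.16]
[0.36, -0.05, 0.13] [0.02, 0.31, 0.22]
[0.44, -0.06, 0.15] [0.01, 0.39, 0.28]
[ 0.5578 -0.2578  0.2292] tip [ 0.5631 -0.2424  0.2145]
[0.05, -0.03, 0.04] [-0.01, 0.08, 0.05]
[0.11, -0.05, 0.07] [-0.03, 0.16, 0.1]
[0.16, -0.08, 0.1] [-0.06, 0.23, 0.15]
[0.21, -0.11, 0.11] [-0.09, 0.31, 0.2]
[0.27, -0.15, 0.12] [-0.12, 0.39, 0.24]
[ 0.5702 -0.2809  0.2273] tip [ 0.5719 -0.262   0.2163]
```

>>> arm_command:
  translation:
    - [0.17, 0.08, -0.06]
    - [0.33, 0.14, -0.13]
    - [0.49, 0.2, -0.2]
    - [0.64, 0.25, -0.26]
    - [0.78, 0.29, -0.33]
  rotation:
    - [0.05, 0.08, 0.02]
    - [0.1, 0.17, 0.05]
    - [0.15, 0.25, 0.08]
    - [0.2, 0.33, 0.11]
    - [0.24, 0.41, 0.15]
  grip: [1, 1, 1, 1, 1]

```text
time_s: 5.7
position: [0.491, -0.1961, 0.2203]
tcp_rot: [[0.733, 0.426, 0.53], [-0.65, 0.21, 0.731], [0.2, -0.88, 0.431]]
force: [0.2, -1.0, -0.9]
opening: 0.006
```

>>> arm_command:
  translation:
    - [0.15, 0.01, -0.01]
    - [0.3, 0.01, -0.02]
    - [0.43, 0.02, -0.02]
    - [0.56, 0.03, -0.03]
    - [0.68, 0.03, -0.04]
  rotation:
    - [0.04, 0.08, 0.04]
    - [0.07, 0.16, 0.09]
    - [0.1, 0.24, 0.14]
    - [0.12, 0.32, 0.19]
    - [0.14, 0.4, 0.24]
  grip: [1, 1, 1, 1, 1]

```text
time_s: 6.2
position: [0.5302, -0.2333, 0.2279]
tcp_rot: [[0.56, 0.353, 0.749], [-0.797, 0.477, 0.37], [-0.227, -0.805, 0.549]]
force: [0.2, -0.6, -0.2]
opening: 0.008
```

>>> arm_command:
  translation:
    - [0.1, -0.02, 0.04]
    - [0.2, -0.03, 0.07]
    - [0.28, -0.04, 0.1]
    - [0.36, -0.05, 0.13]
    - [0.44, -0.06, 0.15]
  rotation:
    - [0.01, 0.08, 0.05]
    - [0.02, 0.16, 0.11]
    - [0.02, 0.23, 0.16]
    - [0.02, 0.31, 0.22]
    - [0.01, 0.39, 0.28]
  grip: [1, 1, 1, 1, 1]

```text
time_s: 6.7
position: [0.5569, -0.2589, 0.2305]
tcp_rot: [[0.298, 0.231, 0.926], [-0.708, 0.705, 0.052], [-0.641, -0.671, 0.373]]
force: [-0.8, 0.2, 0.1]
opening: 0.008
```

>>> arm_command:
  translation:
    - [0.05, -0.03, 0.04]
    - [0.11, -0.05, 0.07]
    - [0.16, -0.08, 0.1]
    - [0.21, -0.11, 0.11]
    - [0.27, -0.15, 0.12]
  rotation:
    - [-0.01, 0.08, 0.05]
    - [-0.03, 0.16, 0.1]
    - [-0.06, 0.23, 0.15]
    - [-0.09, 0.31, 0.2]
    - [-0.12, 0.39, 0.24]
  grip: [1, 1, 1, 1, 1]

```text
time_s: 7.2
position: [0.5696, -0.2822, 0.2282]
tcp_rot: [[-0.064, 0.075, 0.995], [-0.498, 0.862, -0.098], [-0.865, -0.502, -0.018]]
force: [-0.3, -0.4, -0.3]
opening: 0.003
```

Run:
```python
from k import *
s=bot.read_state(); print(s["position"],s["joint_positions"],s["force"])
print(s["tcp_rot"])
p,R=S(.028,0,.055,0,over=.022)
print(p,*rel(s["position"],s["tcp_rot"],p,R))
ims=[]
for n in("scene","top"):
    im=cap(n)["image"]; y,x=((150,150) if n=="scene" else (100,240)); ims.append(im[y:y+330,x:x+390])
cv2.imwrite("pics/p1.png",np.hstack(ims))
```

```text
[ 0.5696 -0.2822  0.2282] [-52.236   50.4483  66.2868  38.6652 109.9476 -48.6444] [-0.2886 -0.3854 -0.2887]
[[-0.0643  0.0755  0.9951]
 [-0.4982  0.8616 -0.0975]
 [-0.8647 -0.502  -0.0178]]
[ 0.5709 -0.2723  0.0823] [1.5141 1.023  0.0371] [-0.0001 -0.0197  0.0022]
```

View pics/p1.png

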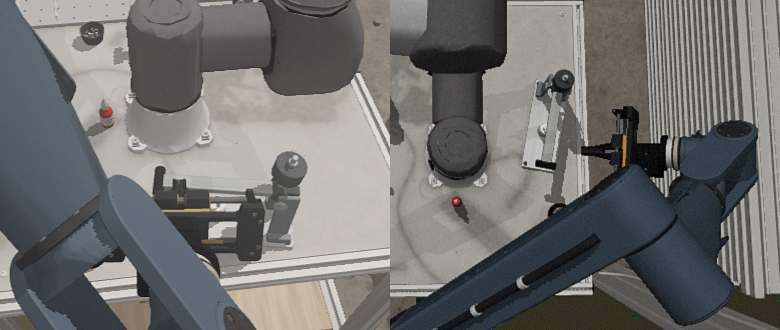

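The gripper hangs over the right side of the loaded stand with its tip clear of the bar (top crop, about 582,150). I lower it beside the bar.

>>> arm_command:
  translation:
    - [0.25, 0.17, 0]
    - [0.5, 0.34, 0.01]
    - [0.76, 0.5, 0.02]
    - [0.76, 0.5, 0.02]
  rotation:
    - [0, 0, 0]
    - [0, -0.01, 0]
    - [0, -0.02, 0]
    - [0, -0.02, 0]
  grip: [1, 1, 1, 1]

```text
time_s: 7.7
position: [0.5699, -0.2772, 0.1532]
tcp_rot: [[-0.039, 0.077, 0.996], [-0.498, 0.863, -0.087], [-0.866, -0.5, 0.005]]
force: [0.6, -0.1, 1.0]
opening: 0.005
```

>>> arm_command:
  translation:
    - [0.25, 0.14, 0]
    - [0.5, 0.28, 0.01]
    - [0.75, 0.43, 0.02]
    - [0.75, 0.43, 0.02]
  rotation:
    - [0, 0, 0]
    - [0, 0, 0]
    - [0, 0, 0]
    - [0, 0, 0]
  grip: [1, 1, 1, 1]

```text
time_s: 8.1
position: [0.5727, -0.2787, 0.0854]
tcp_rot: [[-0.038, 0.079, 0.996], [-0.499, 0.862, -0.088], [-0.866, -0.5, 0.007]]
force: [-0.9, 0.1, 0.5]
opening: 0.01
```

Run:
```python
from k import *
s=bot.read_state(); print(s["position"],s["joint_positions"],s["force"])
p,R=S(.028,over=.024)
print(p,"tip",p+R[:,1]*.022,*rel(s["position"],s["tcp_rot"],p,R))
c=cap("scene"); im=c["image"][200:450,240:500]; cv2.imwrite("pics/p2.png",cv2.resize(im,None,fx=2.2,fy=2.2,interpolation=cv2.INTER_CUBIC))
```

```text
[ 0.5727 -0.2787  0.0854] [-51.9602  60.9815  67.2881  37.1707 100.6429 -57.2546] [-0.9465  0.0823  0.4844]
[ 0.5752 -0.2231  0.0813] tip [ 0.5769 -0.2042  0.0703] [-0.304   0.627  -0.0299] [-0.0038  0.0058  0.0005]
```

View pics/p2.png

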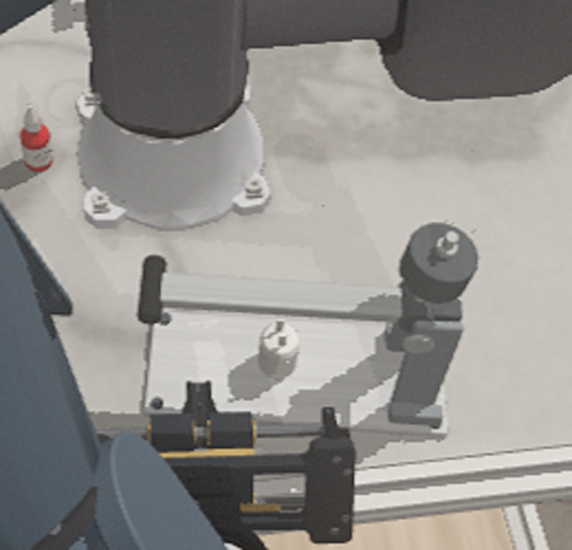

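The fingertip (crop 198,385) is right of the bar and below its level. I slide it under the bar.

>>> arm_command:
  translation:
    - [-0.1, 0.2, -0.01]
    - [-0.2, 0.4, -0.02]
    - [-0.28, 0.6, -0.03]
    - [-0.3, 0.76, -0.03]
    - [-0.3, 0.76, -0.03]
  rotation:
    - [0, 0, 0]
    - [0, 0, 0]
    - [0, 0, 0]
    - [0, 0, 0]
    - [0, 0, 0]
  grip: [1, 1, 1, 1, 1]

```text
time_s: 8.65
position: [0.5772, -0.214, 0.078]
tcp_rot: [[-0.034, 0.081, 0.996], [-0.501, 0.861, -0.087], [-0.865, -0.502, 0.011]]
force: [-0.6, 0.3, 0.2]
opening: 0.006
```

Run:
```python
from k import *
s=bot.read_state(); p0=s["position"];R0=s["tcp_rot"]; print(p0,s["force"],"tip",np.array(p0)+np.array(R0)[:,1]*.022)
# pure translations: start -> arc
def arc(th): return .16*np.array([RR[0]*(1-np.cos(th)),RR[1]*(1-np.cos(th)),np.sin(th)])
base=np.array(p0)+[0,0,.02]
for th in(0,.1,.2,.3,.4,.5,.6,.7,.8,.9,1.):
    print(th,rel(p0,R0,base+arc(th),np.array(R0))[0].round(3))
c=cap("scene"); im=c["image"][250:420,260:480]; cv2.imwrite("pics/p3.png",cv2.resize(im,None,fx=2.5,fy=2.5,interpolation=cv2.INTER_CUBIC))
```

```text
[ 0.5772 -0.214   0.078 ] [-0.605   0.3319  0.2165] tip [ 0.5789 -0.195   0.0669]
0 [-0.216 -0.125  0.003]
0.1 [-0.388 -0.226  0.015]
0.2 [-0.557 -0.328  0.047]
0.3 [-0.722 -0.43   0.098]
0.4 [-0.88  -0.53   0.169]
0.5 [-1.03  -0.628  0.257]
0.6 [-1.171 -0.722  0.363]
0.7 [-1.301 -0.813  0.485]
0.8 [-1.419 -0.898  0.622]
0.9 [-1.524 -0.977  0.773]
1.0 [-1.614 -1.049  0.936]
```

View pics/p3.png

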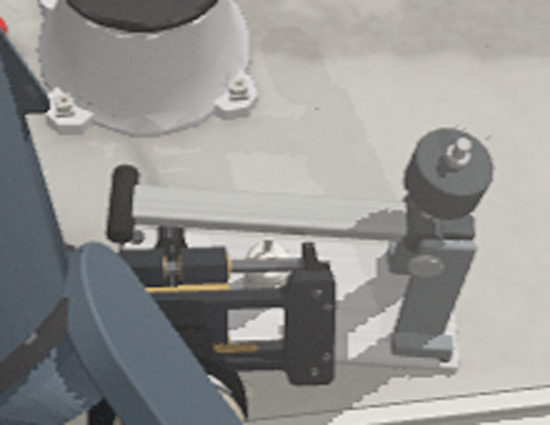

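The fingertip lies under the bar just inside the nose (crop 172,240), the charger is untouched and there is no contact force. Now I lift slowly.

>>> arm_command:
  translation:
    - [-0.06, -0.035, 0]
    - [-0.12, -0.07, 0]
    - [-0.18, -0.105, 0]
    - [-0.24, -0.14, 0.003]
    - [-0.3, -0.175, 0.01]
  rotation:
    - [0, 0, 0]
    - [0, 0, 0]
    - [0, 0, 0]
    - [0, 0, 0]
    - [0, 0, 0]
  grip: [1, 1, 1, 1, 1]

```text
time_s: 9.2
position: [0.5774, -0.2162, 0.1049]
tcp_rot: [[-0.035, 0.083, 0.996], [-0.502, 0.86, -0.089], [-0.864, -0.503, 0.011]]
force: [-1.7, -0.6, -2.0]
opening: 0.004
```

>>> arm_command:
  translation:
    - [-0.09, -0.05, 0.01]
    - [-0.18, -0.1, 0.02]
    - [-0.26, -0.16, 0.04]
    - [-0.34, -0.21, 0.06]
    - [-0.42, -0.26, 0.09]
  rotation:
    - [0, 0, 0]
    - [0, 0, 0]
    - [0, 0, 0]
    - [0, 0, 0]
    - [0, 0, 0]
  grip: [1, 1, 1, 1, 1]

```text
time_s: 9.7
position: [0.5842, -0.2174, 0.145]
tcp_rot: [[-0.035, 0.083, 0.996], [-0.501, 0.861, -0.089], [-0.865, -0.502, 0.012]]
force: [-1.3, -0.2, -1.1]
opening: 0.006
```

Run:
```python
from k import *
s=bot.read_state(); p0=np.array(s["position"]);R0=np.array(s["tcp_rot"]); print(p0,s["force"])
base=np.array([.5772,-.214,.098])
for th in(.4,.5,.6,.7,.8,.9,1.):
    t=base+.16*np.array([RR[0]*(1-np.cos(th)),RR[1]*(1-np.cos(th)),np.sin(th)])
    print(th,rel(p0,R0,t,R0)[0].round(3))
c=cap("scene"); im=c["image"][230:420,260:480]; cv2.imwrite("pics/p4.png",cv2.resize(im,None,fx=2.5,fy=2.5,interpolation=cv2.INTER_CUBIC))
```

```text
[ 0.5842 -0.2174  0.145 ] [-1.2589 -0.185  -1.1335]
0.4 [-0.174 -0.08   0.068]
0.5 [-0.325 -0.178  0.156]
0.6 [-0.466 -0.272  0.262]
0.7 [-0.596 -0.362  0.384]
0.8 [-0.714 -0.447  0.522]
0.9 [-0.818 -0.526  0.672]
1.0 [-0.909 -0.598  0.836]
```

View pics/p4.png

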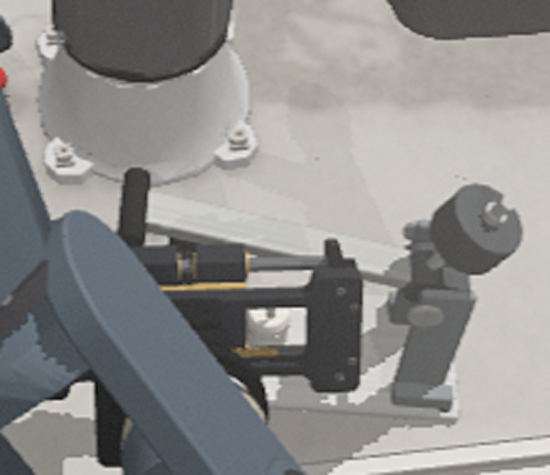

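The bar is rising (about 0.3 rad), the force is near 1–2 N, the charger stands still and the counterweight is swinging away. I continue along the arc.

>>> arm_command:
  translation:
    - [-0.09, -0.05, 0.03]
    - [-0.18, -0.1, 0.07]
    - [-0.28, -0.15, 0.13]
    - [-0.37, -0.21, 0.19]
    - [-0.47, -0.27, 0.26]
  rotation:
    - [0, 0, 0]
    - [0, 0, 0]
    - [0, 0, 0]
    - [0, 0, 0]
    - [0, 0, 0]
  grip: [1, 1, 1, 1, 1]

```text
time_s: 10.25
position: [0.6049, -0.2193, 0.1886]
tcp_rot: [[-0.035, 0.083, 0.996], [-0.501, 0.861, -0.089], [-0.865, -0.502, 0.012]]
force: [-0.8, -1.9, -0.1]
opening: 0.003
```

>>> arm_command:
  translation:
    - [-0.07, -0.05, 0.07]
    - [-0.14, -0.1, 0.13]
    - [-0.21, -0.15, 0.2]
    - [-0.25, -0.18, 0.26]
    - [-0.3, -0.21, 0.33]
  rotation:
    - [0, 0, 0]
    - [0, 0, 0]
    - [0, 0, 0]
    - [0, 0, 0]
    - [0, 0, 0]
  grip: [1, 1, 1, 1, 1]

```text
time_s: 10.75
position: [0.6305, -0.2236, 0.2175]
tcp_rot: [[-0.035, 0.083, 0.996], [-0.5, 0.861, -0.089], [-0.865, -0.501, 0.011]]
force: [0.3, -0.1, 0.3]
opening: 0.006
```

Run:
```python
from k import *
s=bot.read_state(); p0=np.array(s["position"]);R0=np.array(s["tcp_rot"]); print(p0,s["force"],s["time_s"])
base=np.array([.5772,-.214,.098])
for th in(.8,.9,1.,1.1):
    t=base+.16*np.array([RR[0]*(1-np.cos(th)),RR[1]*(1-np.cos(th)),np.sin(th)])
    print(th,rel(p0,R0,t,R0)[0].round(3))
c=cap("scene"); im=c["image"][190:420,260:480]; cv2.imwrite("pics/p5.png",cv2.resize(im,None,fx=2.5,fy=2.5,interpolation=cv2.INTER_CUBIC))
```

```text
[ 0.6305 -0.2236  0.2175] [ 0.2824 -0.1082  0.3428] 10.75
0.8 [ 0.052  0.027 -0.071]
0.9 [-0.053 -0.052  0.079]
1.0 [-0.143 -0.124  0.242]
1.1 [-0.219 -0.189  0.416]
```

View pics/p5.png

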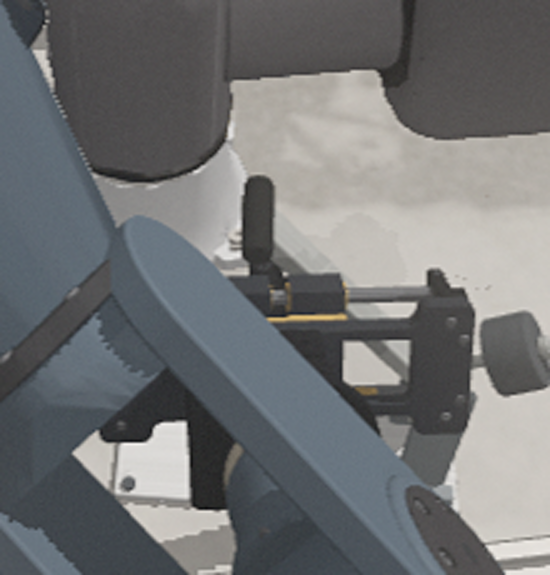

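The bar looks at or past balance (nose at crop 258,215; force about 0). I hold and see whether it goes on by itself.

>>> arm_command:
  translation:
    - [0, 0, 0]
    - [0, 0, 0]
    - [0, 0, 0]
    - [0, 0, 0]
    - [0, 0, 0]
  rotation:
    - [0, 0, 0]
    - [0, 0, 0]
    - [0, 0, 0]
    - [0, 0, 0]
    - [0, 0, 0]
  grip: [1, 1, 1, 1, 1]

```text
time_s: 11.3
position: [0.63, -0.2239, 0.2171]
tcp_rot: [[-0.035, 0.083, 0.996], [-0.501, 0.861, -0.089], [-0.865, -0.502, 0.011]]
force: [-0.5, -0.3, 0.5]
opening: -0.001
```

>>> arm_command:
  translation:
    - [0, 0, 0]
    - [0, 0, 0]
    - [0, 0, 0]
    - [0, 0, 0]
    - [0, 0, 0]
  rotation:
    - [0, 0, 0]
    - [0, 0, 0]
    - [0, 0, 0]
    - [0, 0, 0]
    - [0, 0, 0]
  grip: [1, 1, 1, 1, 1]

```text
time_s: 11.8
position: [0.6301, -0.2239, 0.2172]
tcp_rot: [[-0.035, 0.083, 0.996], [-0.501, 0.861, -0.089], [-0.865, -0.502, 0.012]]
force: [0.0, -0.5, 0.2]
opening: 0.008
```

Run:
```python
from k import *
ims=[]
for n in("scene","top"):
    im=cap(n)["image"]; y,x=((190,260) if n=="scene" else (120,330)); ims.append(cv2.resize(im[y:y+200,x:x+200],None,fx=2,fy=2,interpolation=cv2.INTER_CUBIC))
cv2.imwrite("pics/p6.png",np.hstack(ims))
print(bot.read_state()["force"])
```

```text
[ 0.2436 -0.9227  0.573 ]
```

View pics/p6.png

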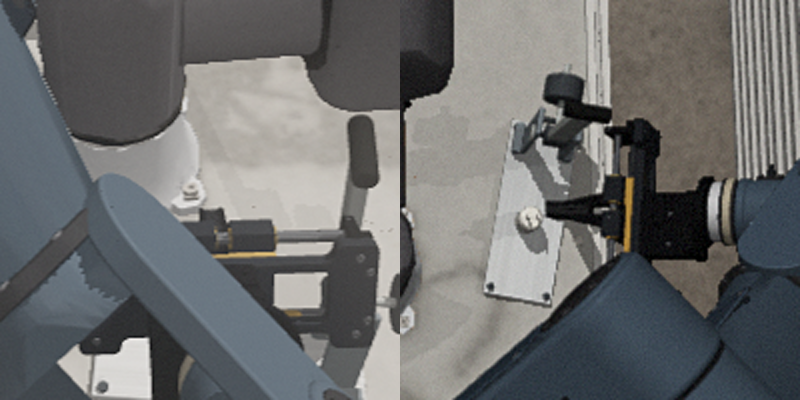

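The bar has swung fully up: nose at the top (crop left 362,150) and the weight over the back. I move the hand clear.

>>> arm_command:
  translation:
    - [0, 0, -0.2]
    - [0.05, -0.1, -0.4]
    - [0.15, -0.3, -0.57]
    - [0.31, -0.55, -0.57]
    - [0.31, -0.55, -0.57]
  rotation:
    - [0, 0, 0]
    - [0, 0, 0]
    - [0, 0, 0]
    - [0, 0, 0]
    - [0, 0, 0]
  grip: [1, 1, 1, 1, 1]

```text
time_s: 12.4
position: [0.5793, -0.2739, 0.2172]
tcp_rot: [[-0.036, 0.087, 0.996], [-0.503, 0.859, -0.093], [-0.864, -0.504, 0.013]]
force: [0.6, 0.0, -0.2]
opening: 0.004
```

>>> arm_command:
  translation:
    - [0, 0, 0]
    - [0, 0, 0]
    - [0, 0, 0]
    - [0, 0, 0]
    - [0, 0, 0]
  rotation:
    - [0, 0, 0]
    - [0, 0, 0]
    - [0, 0, 0]
    - [0, 0, 0]
    - [0, 0, 0]
  grip: [1, 1, 1, 1, 1]

```text
time_s: 12.9
position: [0.5804, -0.2695, 0.2174]
tcp_rot: [[-0.034, 0.082, 0.996], [-0.501, 0.861, -0.088], [-0.865, -0.502, 0.012]]
force: [-1.4, 0.3, 0.0]
opening: 0.003
```

>>> arm_command:
  translation:
    - [0, 0, 0]
    - [0, 0, 0]
    - [0, 0, 0]
    - [0, 0, 0]
    - [0, 0, 0]
  rotation:
    - [0, 0, 0]
    - [0, 0, 0]
    - [0, 0, 0]
    - [0, 0, 0]
    - [0, 0, 0]
  grip: [1, 1, 1, 1, 1]

```text
time_s: 13.4
position: [0.5802, -0.2702, 0.2173]
tcp_rot: [[-0.035, 0.083, 0.996], [-0.501, 0.861, -0.089], [-0.865, -0.502, 0.012]]
force: [0.8, -0.4, -0.4]
opening: 0.003
```

Run:
```python
from k import *
s=bot.read_state();print(s["position"],s["force"],s["time_s"])
c=cap("top"); cv2.imwrite("pics/p7.png",np.hstack([c["image"][100:350,170:470],cap("scene")["image"][150:400,200:500]]))
for k_,z in(("charger_mid",.038),("bottle",0),("cup",0),("tape_roll",0),("loaded_nose",.31)):
    for d in models.spot_point("top",k_)[:1]: print(k_,d["conf"],atz(c,d["point"],z)[:2])
```

```text
[ 0.5802 -0.2702  0.2173] [ 0.78   -0.4157 -0.4201] 13.4
charger_mid 0.57 [ 0.6395 -0.2   ]
bottle 0.63 [0.4568 0.0251]
cup 0.67 [0.4258 0.2733]
tape_roll 0.52 [ 0.4337 -0.2527]
loaded_nose 0.64 [ 0.725  -0.2266]
```

View pics/p7.png

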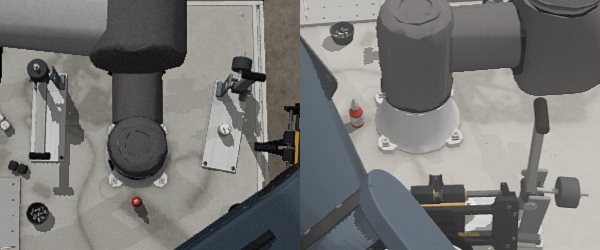

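The bar is up (nose in the top view at 0.725, -0.227, where the raised stop puts it), the other bar is down, and the hand is clear. I hand in.

```bash
python3 -c "
from rig import bot
print(bot.hand_in())"
```

```text
the job is handed in; nothing more can be done
None
```

The bar over the charger is raised and stays up by itself, and the job is handed in at about 13.5 s of the 54 s allowed. I pushed it with the closed fingertips, coming in from the right under the bar just inside the nose. I followed its arc to about 0.9 rad, and it swung over to the stop on its own. Then I backed the hand clear.

**Last checks**
- **Raised bar:** its nose is seen at (0.725, -0.227), where a bar at the stop should be, at about (0.72, -0.23).
- **Other bar:** it looks down in the last top picture.
- **Forces:** measured tool force stayed around 2 N or less at every reading while lifting. At the end it was about 1 N, which is sensor noise.
- **Charger, bottle and cup:** the networks place them within about 5–10 mm of their first positions. That is within their scatter, but the first-and-last difference alone does not prove the 10 mm limit.
- **Tape roll:** this check disagreed, reading about 13 mm off in x. In that picture the arm partly hides the roll. My planned path kept the hand well above it, so I took this as a detection error, but I did not confirm it with a clear view.
- **Arm clearance:** I judged the arm's distance from the post at the bench corner from my own kinematic fit, not from any contact reading.

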